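# Full stroke on the medium pump

### The arm

A 6-joint arm with a two-finger parallel gripper is mounted at the origin on a cart in front of the work surface, level with it; the furniture and walls round the work are solid. World frame = base frame: x ahead of the robot, y to its left, z up, the work surface at z = 0. Lengths are in m, angles in rad, forces in N, time in s.
With the tool pointing down it reaches from about 0.3 to 0.775 m from the base axis. Payload 14.6 kg.
Tool frame: the origin (TCP) lies between the finger pads; the fingertips stand 14 mm ahead of it and the grasp point (between the pads) lies 5 mm behind it; z points along the fingers, y is the line along which they close (so a half turn about z gives the same grasp; the last joint's range is limited). The gripper opens to 94 mm and grips with 3 to 60 N. Pads are 16 mm wide; open, the fingers measure 119 mm over their backs; the gripper's body (75 mm by 177 mm) begins 78 mm behind the grasp point.
Start: joints at [1.059, 0.3, 1.521, -0, 1.321, -0.067], TCP at [0.237, 0.496, 0.195] pointing down, gripper open.
Joint ranges: [-3.03, 3.03], [-0.79, 2.21], [0.23, 2.52], [-1.04, 4.18], [0, 3.07], [-2.55, 2.55]. Speed limits (rad/s): [2.22, 2.22, 2.57, 3.14, 3.14, 3.14].

### API

Orientations are given as [roll, pitch, yaw] about the fixed x, y, z axes, in that order (R = Rz(yaw) Ry(pitch) Rx(roll)).
In Python, from station import ctrl gives the robot as it stands. The module is installed in compiled form; this text tells all that it offers.
- The arm moves only by the tool move_arm, never from a script. Its argument "targets" is a list of rows, each a list of 7 numbers: the opening, from -1 (shut) to 1 (fully open), then the shift along the tool's x, y, z in units of 50 mm (1.0 is 50 mm), then the turn, a rotation vector about the tool's x, y, z in rad. A call has 1 to 12 rows; each row is the pose to reach, as a shift and turn from the pose commanded when the call began, along the tool's axes at that moment; what a row does not reach only later rows make up. A row lasts 1/10 s, in which the tool goes at most 50 mm and 8.59 degrees, less where a joint would pass 70% of its speed; a pose out of reach is approached as far as the arm can. A call with a gripper value outside its range is refused whole. The fingers move at their own pace and stop on an object; "grip_force" is the grip in N (left out, the last holds). Time passes only in rows, so rows that repeat a pose let the fingers close. It gives the time, the measured TCP pose, the force, the opening and the grip force at its end, in the units of the state.
- ctrl.get_obs(): the state, without advancing time (a new reading comes with each control period).
- ctrl.camera(name): name is "side" or "top"; returns (picture, depth): 384x512x3 uint8, red, green, blue; 384x512 float32, m along the optical axis (not along the pixel's ray), 0 where there is no reading.
- ctrl.camera_params(name): a dict with "intrinsics" (3x3 intrinsics, pixels), "k1" (the pictures are not rectified: a ray, as slopes to the right and down, at radius r is drawn at 1 + k1 r^2 times it, then the intrinsics apply), "rvec" (rotation vector, rad) and "tvec" (3), from world to camera coordinates, as OpenCV has them. Camera axes: x right, y down, z forward; pixel columns grow to the right and rows downward; lengths in m; the calibration is good to about 2 mm. A picture is of the moment at which its call begins. camera_params takes no time and is no camera call.
- ctrl.hand_in(): hands the job in; it is judged then, once.
Trained networks look in the newest picture that a camera, given by its name, has taken for a name from the list of things; names that differ only in an ending like _2 or _b are one class to them, and where a whole thing is asked for, a point or a joint stands for the part that bears it (a point fixed in the world has none). Each returns a list of dicts, best first, with "score" (0 to 1); they miss things now and then, are a little off and sometimes report something else, mostly with a low value. They report only what shows in the picture. A call takes as long as a camera call.
- ctrl.cut_out(camera, target): "region" (384x512 bool, what is visible of it) and "point" ([column, row] in pixels, amid what is visible of it).
- ctrl.tip_of(camera, target): "point" ([column, row] in pixels: a listed point, or the origin of a listed thing).
The state is a dict: "time_s": time; "qpos": joint angles; "joint_vel": joint speeds; "tau": joint torques, N m; "ee_pos": TCP position; "eef_rot": TCP orientation; "force": force on the tool from outside, world axes, zero at the start; "moment": the same for the moment, N m; "grip_width": finger opening in m; "grip_force": force on a finger pad.
Only numpy, scipy, OpenCV 4.12 (cv2) and the standard library are available. Lean on these libraries where they do the work, as an engineer would, in place of code of your own. Each camera call takes 0.05 s, during which the arm holds its last target. There are 200 camera calls.

### The job

Give the broad, squat pump bottle - the one whose spout hangs over the plastic cup - a full stroke: press its round head straight down, through the soft first stop to the firm second stop at the bottom, keep it fully down for about a second, then let it come all the way up again and take the hand away. Bottle and cup must stay standing where they are, and the slim pump bottle must not be pumped or pushed.

Things in the scene. Friction and masses are not known exactly. Their poses are not given: they have to be found in the camera images.
- broad_pump: the broad, squat pump bottle to use: loose, upright, white, round, 80 mm across, 105 mm to its shoulder, paper label, grey ribbed collar and sleeve, white pump head; 165 mm high in all, 0.6 to 1 kg. Origin: centre of its underside on the table; z up along the pump's axis; the long spout points along its -x and ends 92 mm from the axis, 133 mm above the table (head up).
- broad_pump_top (a point): centre of the flat top of that bottle's head (42 mm across, 18 thick), 165 mm above the table; moves with it. Springs, travel 24 mm straight down: over 14 mm the push rises from 2 to 5 N, there the head meets the sleeve (first stop, top at 151 mm), which yields only above 8 N; 10 mm more, rising to 14 N, to the rigid second stop (top at 141 mm). Let go, it springs up by itself.
- cup: the plastic cup, empty, translucent white, 78 mm across the rim, 97 mm high, standing loose on the table under the broad bottle's spout, with a gap of 5 to 20 mm to the bottle. Origin: centre of its underside.
- slim_pump_top (a point): centre of the top of the pump head (32 mm across) of the other pump bottle, the tall slim one: same white and grey materials, 54 mm across, 200 mm high in all, spout reaching only 55 mm, no cup under it. It is loose and is to be left alone; its head would give way in the same manner.

How it is judged:
By the outcome, as a careful person would: the job done as asked, in the order asked, and still so for the second after the job is handed in, with the robot touching nothing.
It also fails if it takes over 26 s, if anything falls off the work surface, if the arm or the gripper's body presses on something with over 40 N, if the wrist force passes 120 N, or if a joint passes its speed limit or range.

## Working session

There is one attempt and no reset: what is moved stays moved. The work goes in short steps, Python scripts to look and compute and a tool call to move; the robot and the scene stay as the last step left them, time stands still between calls to the robot, and variables do not carry over. Pictures are saved under pics/ and viewed, at most 10 in all, crops included, and the job is handed in when it is done.

Besides the shell and the picture viewer there is one more tool, called after ">>>" as name([rows], argument=value, ...), one row to a line, values as JSON. move_arm: Moves the arm, as the interface text tells. Its arguments: {"type":"object","properties":{"targets":{"type":"array"},"grip_force":{"type":"number"}},"required":["targets"]}

```bash
mkdir -p pics
cat > h.py <<'E'
import numpy as np,cv2
from station import ctrl
def cam(n):
    p=ctrl.camera_params(n);K=np.array(p["intrinsics"]);R=cv2.Rodrigues(np.array(p["rvec"],float))[0];t=np.array(p["tvec"],float).ravel();return K,float(p["k1"]),R,t
def ray(n,uv):
    K,k1,R,t=cam(n);u=cv2.undistortPoints(np.array([[uv]],float),K,np.array([k1,0,0,0,0.]))[0,0]
    return -R.T@t,R.T@np.array([u[0],u[1],1.])
def onz(n,uv,z):
    c,d=ray(n,uv);return c+d*(z-c[2])/d[2]
def cloud(n,dep):
    K,k1,R,t=cam(n);v,u=np.mgrid[:384,:512]
    q=cv2.undistortPoints(np.stack([u,v],-1).reshape(-1,1,2).astype(float),K,np.array([k1,0,0,0,0.]))[:,0]
    P=np.c_[q,np.ones(len(q))]*dep.reshape(-1,1)
    return ((P-t)@R).reshape(384,512,3)
E
python3 - <<'E'
from h import *
ims=[]
for n in("side","top"):
    im,d=ctrl.camera(n);np.save(n,d);im=im[:,:,::-1].copy();C=cloud(n,d)
    print(n,"cam at",ray(n,(256,192))[0].round(3))
    for t,z in(("broad_pump_top",.165),("slim_pump_top",.2),("cup",0),("broad_pump",0)):
        for r in ctrl.tip_of(n,t)[:2]:
            print(n,t,round(r["score"],2),np.round(r["point"],1),onz(n,r["point"],z).round(4));cv2.drawMarker(im,tuple(int(x) for x in r["point"]),(0,0,255),0,8)
        for r in ctrl.cut_out(n,t)[:2]:
            m=r["region"]&(d>0);P=C[m];print("   cut",round(r["score"],2),np.round(r["point"]),m.sum(),np.percentile(P,[2,50,98],axis=0).round(3).tolist() if m.sum() else '')
    ims.append(im)
cv2.imwrite("pics/a.png",cv2.resize(np.vstack(ims),(450,600)) if 0 else cv2.resize(np.hstack(ims),(800,300)))
cv2.imwrite("pics/s.png",cv2.resize(ims[0],(768,576)));cv2.imwrite("pics/t.png",cv2.resize(ims[1],(768,576)))
o=ctrl.get_obs();print(o["time_s"],o["ee_pos"],o["eef_rot"],o["force"])
E
```

```text
side cam at [ 0.562 -0.794  0.771]
   cut 0.76 [288. 117.] 278 [[0.506, 0.225, 0.04], [0.572, 0.251, 0.162], [0.6, 0.482, 0.168]]
side slim_pump_top 0.79 [270.6 191.7] [ 0.5439 -0.1077  0.2   ]
   cut 0.72 [266. 192.] 295 [[0.489, -0.12, 0.176], [0.533, -0.112, 0.196], [0.554, -0.091, 0.202]]
   cut 0.57 [290. 146.] 1570 [[0.534, 0.205, 0.001], [0.578, 0.225, 0.083], [0.619, 0.428, 0.167]]
side cup 0.98 [263.3 155.7] [0.5077 0.2943 0.    ]
   cut 0.61 [262. 136.] 853 [[0.467, 0.266, 0.004], [0.502, 0.283, 0.07], [0.533, 0.34, 0.098]]
side broad_pump 0.94 [291.3 164.7] [0.59  0.258 0.   ]
   cut 0.83 [287. 147.] 1508 [[0.514, 0.205, 0.007], [0.577, 0.224, 0.087], [0.616, 0.298, 0.167]]
top cam at [ 0.25  -0.024  1.437]
top broad_pump_top 0.82 [161.2 161.2] [0.5734 0.2409 0.165 ]
   cut 0.59 [161. 161.] 228 [[0.507, 0.225, 0.153], [0.572, 0.251, 0.164], [0.599, 0.298, 0.17]]
top slim_pump_top 0.62 [283.1 170.7] [ 0.5428 -0.1099  0.2   ]
   cut 0.58 [281. 176.] 175 [[0.485, -0.121, 0.094], [0.531, -0.107, 0.197], [0.554, -0.088, 0.204]]
top cup 0.7 [153.  194.5] [0.5043 0.2959 0.    ]
   cut 0.73 [152. 196.] 510 [[0.47, 0.267, -0.0], [0.502, 0.307, 0.042], [0.533, 0.336, 0.099]]
top broad_pump 0.81 [168.  171.5] [0.5812 0.2511 0.    ]
   cut 0.66 [167. 170.] 831 [[0.512, 0.204, -0.001], [0.565, 0.236, 0.099], [0.615, 0.296, 0.168]]
0.9 [0.23667004 0.49645194 0.19514651] [-3.14155870e+00  1.32335655e-05  2.69677905e+00] [-0.27373999  1.06521977  0.11317331]
```

View pics/s.png

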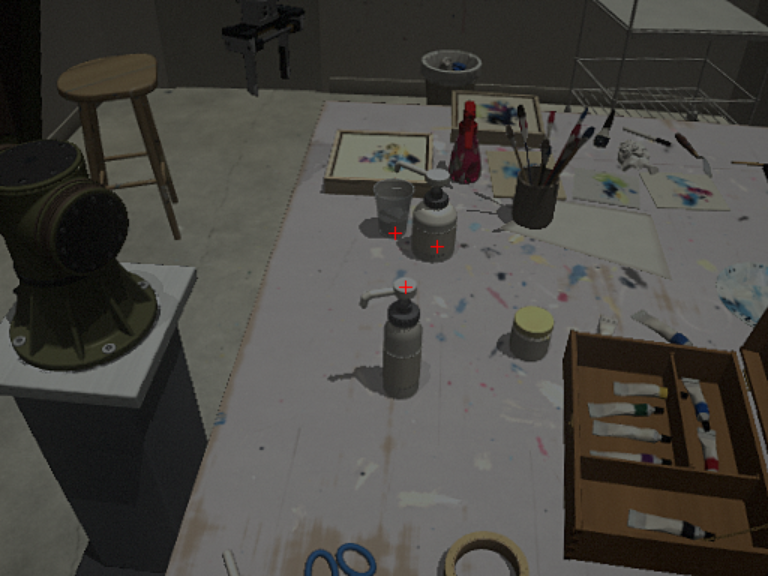

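View pics/t.png

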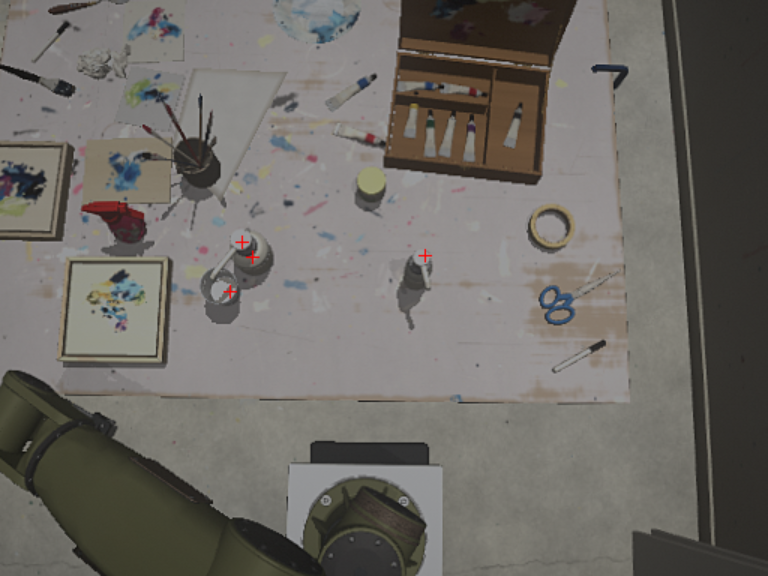

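The side view shows the broad bottle at (435,230) with its spout over the cup at (393,208). The slim bottle is at (403,340), and the brush pot and red bottle stand behind. Top view: broad head at (242,242), cup at (222,288), brush pot at (197,160). Next I refine the head's axis and check for tall neighbours.

Run:
```python
from h import *
from scipy.optimize import least_squares
A=[]
for n in("side","top"):
    C=cloud(n,np.load(n+".npy"));P=C.reshape(-1,3)
    r=np.hypot(P[:,0]-.575,P[:,1]-.242)
    Q=P[(r<.05)&(P[:,2]>.158)&(P[:,2]<.175)]
    def f(c): # head disc: most points within 21 mm
        return (np.hypot(*(Q[:,:2]-c).T)<.021).sum()
    g=[(f((x,y)),x,y) for x in np.arange(.55,.6,.001) for y in np.arange(.22,.27,.001)]
    m=max(g)[0];b=np.array([k[1:] for k in g if k[0]>=m-1]);print(n,len(Q),m,b.mean(0),b.std(0),"z",np.median(Q[:,2]))
    B=P[(r<.06)&(P[:,2]>.02)&(P[:,2]<.09)&(P[:,0]>.545)]
    if len(B)>20:
        s=least_squares(lambda c:np.hypot(B[:,0]-c[0],B[:,1]-c[1])-.04,[.58,.245],loss="soft_l1",f_scale=.002);print(" body",len(B),s.x)
    T=P[(P[:,2]>.18)&(np.abs(P[:,0]-.58)<.25)&(np.abs(P[:,1]-.24)<.3)&(P[:,2]<.6)]
    k,cn=np.unique((T[:,:2]/.03).round(),axis=0,return_counts=True)
    for kk,c in zip(k,cn):
        if c>2:
            s=(T[:,:2]/.03).round();z=T[(s==kk).all(1),2].max();print("  tall",(kk*.03).round(2),c,round(z,3))
```

```text
side 173 132 [0.58066667 0.244     ] [0.00074536 0.0008165 ] z 0.16520301851507177
 body 612 [0.58024626 0.2466703 ]
  tall [0.69 0.36] 9 0.206
  tall [0.72 0.36] 36 0.205
  tall [0.72 0.42] 25 0.217
  tall [0.72 0.45] 5 0.215
  tall [0.75 0.3 ] 25 0.218
  tall [0.75 0.42] 43 0.216
  tall [0.78 0.3 ] 49 0.218
  tall [0.78 0.42] 5 0.189
  tall [0.78 0.45] 15 0.203
  tall [0.81 0.3 ] 59 0.22
  tall [0.81 0.33] 10 0.205
  tall [0.81 0.42] 3 0.187
  tall [0.81 0.45] 14 0.204
top 189 162 [0.581 0.244] [0. 0.] z 0.16434023247985005
 body 154 [0.58155167 0.24363102]
  tall [0.69 0.36] 5 0.202
  tall [0.72 0.36] 11 0.208
  tall [0.72 0.42] 20 0.215
  tall [0.75 0.3 ] 10 0.219
  tall [0.75 0.42] 19 0.211
  tall [0.78 0.3 ] 5 0.218
  tall [0.78 0.42] 11 0.198
  tall [0.78 0.45] 10 0.205
  tall [0.81 0.3 ] 24 0.22
  tall [0.81 0.33] 6 0.192
  tall [0.81 0.42] 3 0.193
  tall [0.81 0.45] 5 0.203
  tall [0.84 0.33] 4 0.197
```

>>> move_arm([
  [-1, -0.3, -0.05, -0.4, 0, 0, 0],
  [-1, -1.1, -0.2, -0.6, 0, 0, 0],
  [-1, -1.9, -0.35, -0.6, 0, 0, 0],
  [-1, -2.7, -0.5, -0.6, 0, 0, 0],
  [-1, -3.5, -0.65, -0.6, 0, 0, 0],
  [-1, -4.3, -0.8, -0.6, 0, 0, 0],
  [-1, -5.1, -0.95, -0.6, 0, 0, 0],
  [-1, -5.9, -1.1, -0.6, 0, 0, 0],
  [-1, -6.7, -1.25, -0.6, 0, 0, 0],
  [-1, -7.4, -1.4, -0.6, 0, 0, 0],
  [-1, -8.0, -1.52, -0.6, 0, 0, 0],
  [-1, -8.37, -1.59, -0.6, 0, 0, 0],
], grip_force=20)

```text
time_s: 2.1
ee_pos: [0.5817, 0.2429, 0.2248]
eef_rot: [-3.141, -0.0, 2.695]
force: [-0.3, 0.7, -0.3]
grip_width: 0.0018
grip_force: 0.0
```

>>> move_arm([
  [-1, 0, 0, 0.3, 0, 0, 0],
  [-1, 0, 0, 0.6, 0, 0, 0],
  [-1, 0, 0, 0.7, 0, 0, 0],
  [-1, 0, 0, 0.7, 0, 0, 0],
])

```text
time_s: 2.5
ee_pos: [0.58, 0.2446, 0.1896]
eef_rot: [-3.141, -0.001, 2.697]
force: [-0.3, -0.7, 1.0]
grip_width: 0.0002
grip_force: 0.0
```

Run:
```python
from h import *
o=ctrl.get_obs();p=np.array(o["ee_pos"]);print(p,o["force"],o["grip_width"],o["time_s"])
ims=[]
for n,c in(("side",(285,105)),("top",(160,165))):
    im,d=ctrl.camera(n);im=im[:,:,::-1].copy();K,k1,R,t=cam(n)
    C=cloud(n,d).reshape(-1,3);r=np.hypot(C[:,0]-p[0],C[:,1]-p[1]);Q=C[(r<.03)&(C[:,2]>.185)&(C[:,2]<.23)];print(n,"finger",len(Q),Q.mean(0) if len(Q) else '')
    a=im[max(0,c[1]-60):c[1]+60,c[0]-50:c[0]+50];ims.append(cv2.resize(a,(400,480),interpolation=cv2.INTER_CUBIC))
cv2.imwrite("pics/b.png",np.hstack(ims))
```

```text
[0.57998693 0.24463597 0.18964536] [-0.30485128 -0.6596821   1.04555216] 0.00015984789368465635 2.5
side finger 87 [0.57906905 0.23740067 0.2177217 ]
top finger 0
```

View pics/b.png

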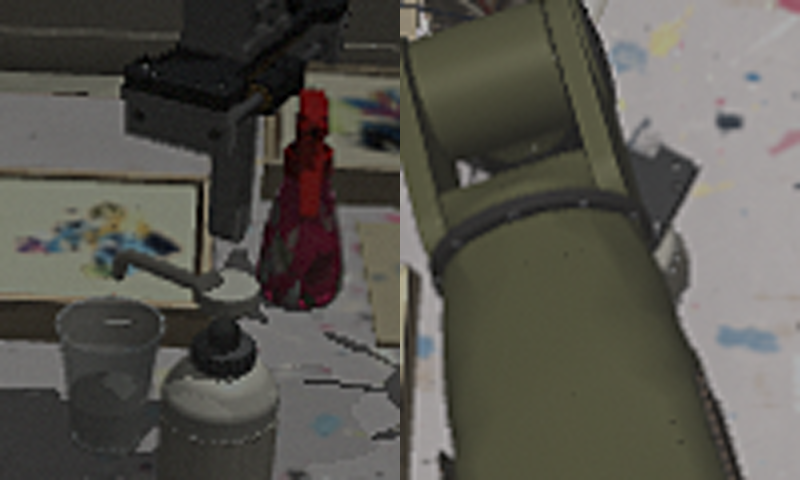

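Run:
```python
from h import *
K,k1,R,t=cam("side");r=cv2.Rodrigues(R)[0]
for X in((.58,.2446,.1756),(.58,.2446,.165),(.5805,.2446,.2),(.58,.2446,.225)):
    u=cv2.projectPoints(np.array([X]),r,t,K,np.array([k1,0,0,0,0.]))[0].ravel();print(X,(u-[235,45])*4)
im,d=ctrl.camera("side");C=cloud("side",d)
for v in range(97,120,2):
    print(v,[(tuple(C[v,u].round(3).tolist()),im[v,u].tolist()) for u in(293,)])
cv2.imwrite("pics/c.png",cv2.resize(np.clip(im[85:130,265:315,::-1].astype(int)*2,0,255).astype(np.uint8),(600,540),interpolation=cv2.INTER_NEAREST))
```

```text
(0.58, 0.2446, 0.1756) [225.91566322 271.59639019]
(0.58, 0.2446, 0.165) [224.93199272 285.83286675]
(0.5805, 0.2446, 0.2) [228.99475394 238.28873563]
(0.58, 0.2446, 0.225) [230.60906015 203.2258682 ]
97 [((0.581, 0.232, 0.228), [31, 34, 31])]
99 [((0.581, 0.23, 0.224), [36, 37, 35])]
101 [((0.581, 0.23, 0.218), [41, 39, 39])]
103 [((0.582, 0.23, 0.213), [36, 36, 35])]
105 [((0.59, 0.601, 0.003), [100, 99, 97])]
107 [((0.59, 0.58, 0.006), [74, 74, 72])]
109 [((0.59, 0.576, 0.001), [58, 57, 57])]
111 [((0.59, 0.567, -0.001), [52, 50, 49])]
113 [((0.584, 0.26, 0.167), [126, 128, 119])]
115 [((0.584, 0.248, 0.167), [122, 124, 115])]
117 [((0.585, 0.238, 0.167), [122, 124, 115])]
119 [((0.585, 0.227, 0.168), [134, 137, 126])]
```

View pics/c.png

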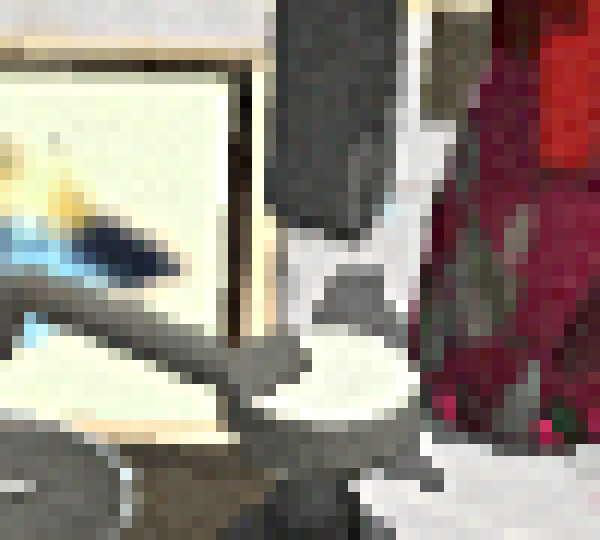

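The side close-up shows the closed fingertips ending about 40 mm above the head (tip at (340,235), head at (335,370)). That is higher than the nominal tip offset, but they are centred over the head. I'll let the force decide where contact is.

>>> move_arm([
  [-1, 0, 0, 0.1, 0, 0, 0],
  [-1, 0, 0, 0.2, 0, 0, 0],
  [-1, 0, 0, 0.26, 0, 0, 0],
  [-1, 0, 0, 0.3, 0, 0, 0],
  [-1, 0, 0, 0.3, 0, 0, 0],
])

```text
time_s: 3.15
ee_pos: [0.5801, 0.2446, 0.1748]
eef_rot: [-3.141, -0.0, 2.697]
force: [1.0, 0.0, 0.0]
grip_width: 0.0003
grip_force: 0.0
```

Run:
```python
from h import *
o=ctrl.get_obs();p=np.array(o["ee_pos"]);print(p,o["force"],o["grip_width"],o["time_s"])
im,d=ctrl.camera("side");C=cloud("side",d)
for v in range(99,121,2): print(v,C[v,291].round(3),im[v,291])
cv2.imwrite("pics/d.png",cv2.resize(np.clip(im[75:140,255:325,::-1].astype(int)*2,0,255).astype(np.uint8),(560,520),interpolation=cv2.INTER_NEAREST))
```

```text
[0.58011063 0.24459934 0.17479188] [0.95065682 0.02587786 0.01350755] 0.00033065347729953093 3.15
99 [0.576 0.23  0.223] [37 35 34]
101 [0.577 0.234 0.216] [38 38 38]
103 [0.577 0.231 0.212] [38 37 33]
105 [0.577 0.231 0.206] [36 35 34]
107 [0.578 0.232 0.2  ] [35 34 34]
109 [0.578 0.237 0.191] [21 22 21]
111 [0.584 0.558 0.003] [59 57 56]
113 [0.579 0.262 0.165] [57 57 53]
115 [0.579 0.248 0.167] [57 57 54]
117 [0.579 0.242 0.165] [126 127 119]
119 [0.58  0.231 0.165] [136 137 128]
```

View pics/d.png

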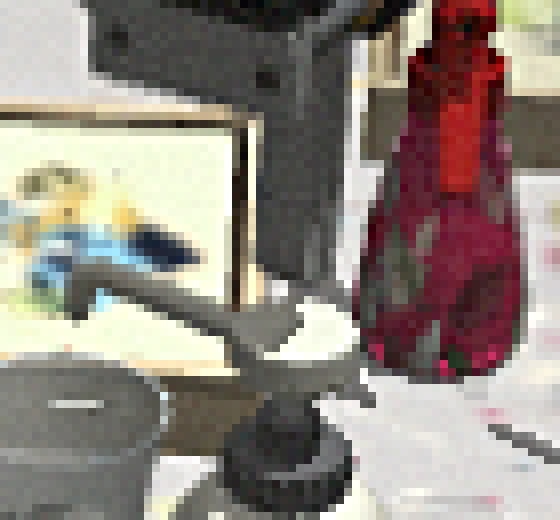

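Fingertips now at (300,280), still about 27 mm above the head top (305,335), with no force. So contact should come at TCP z ≈ 0.147.

>>> move_arm([
  [-1, 0, 0, 0.15, 0, 0, 0],
  [-1, 0, 0, 0.3, 0, 0, 0],
  [-1, 0, 0, 0.4, 0, 0, 0],
  [-1, 0, 0, 0.46, 0, 0, 0],
  [-1, 0, 0, 0.52, 0, 0, 0],
  [-1, 0, 0, 0.58, 0, 0, 0],
  [-1, 0, 0, 0.64, 0, 0, 0],
  [-1, 0, 0, 0.64, 0, 0, 0],
])

```text
time_s: 4.0
ee_pos: [0.5801, 0.2446, 0.1429]
eef_rot: [-3.141, -0.0, 2.697]
force: [-1.7, -0.4, 3.8]
grip_width: 0.0001
grip_force: 2.1
```

>>> move_arm([
  [-1, 0, 0, 0.08, 0, 0, 0],
  [-1, 0, 0, 0.16, 0, 0, 0],
  [-1, 0, 0, 0.22, 0, 0, 0],
  [-1, 0, 0, 0.28, 0, 0, 0],
  [-1, 0, 0, 0.33, 0, 0, 0],
  [-1, 0, 0, 0.36, 0, 0, 0],
  [-1, 0, 0, 0.36, 0, 0, 0],
])

```text
time_s: 4.7
ee_pos: [0.5821, 0.2453, 0.1307]
eef_rot: [3.136, 0.006, 2.697]
force: [-9.2, -4.5, 38.9]
grip_width: 0.0003
grip_force: 19.4
```

>>> move_arm([
  [-1, 0, 0, -0.04, 0, 0, 0],
  [-1, 0, 0, -0.05, 0, 0, 0],
])

```text
time_s: 4.9
ee_pos: [0.5812, 0.245, 0.1309]
eef_rot: [3.138, 0.003, 2.697]
force: [-5.9, -3.0, 21.1]
grip_width: 0.0001
grip_force: 10.7
```

Run:
```python
from h import *
o=ctrl.get_obs();p=np.array(o["ee_pos"]);print(p,o["force"],o["moment"],o["grip_width"],o["time_s"])
im,d=ctrl.camera("side");C=cloud("side",d);P=C.reshape(-1,3)
for v in range(105,130,2): print(v,C[v,290].round(3),im[v,290])
r=np.hypot(P[:,0]-.58,P[:,1]-.2445);B=P[(r<.06)&(P[:,2]>.02)&(P[:,2]<.09)&(P[:,0]>.545)]
from scipy.optimize import least_squares
print(least_squares(lambda c:np.hypot(B[:,0]-c[0],B[:,1]-c[1])-.04,[.58,.245],loss="soft_l1",f_scale=.002).x)
cv2.imwrite("pics/e.png",cv2.resize(np.clip(im[75:180,235:335,::-1].astype(int)*2,0,255).astype(np.uint8),(560,588),interpolation=cv2.INTER_NEAREST))
```

```text
[0.5811719  0.24500567 0.1308749 ] [-5.85736496 -3.03032736 21.10968725] [-0.49026262  1.26490305  0.04636548] 5.03718952013498e-05 4.9
105 [0.574 0.159 0.246] [37 37 36]
107 [0.575 0.232 0.2  ] [34 35 33]
109 [0.575 0.235 0.192] [35 35 34]
111 [0.576 0.232 0.188] [37 34 33]
113 [0.576 0.234 0.181] [32 34 31]
115 [0.576 0.236 0.174] [34 34 33]
117 [0.577 0.234 0.17 ] [35 34 34]
119 [0.577 0.237 0.161] [34 34 34]
121 [0.577 0.23  0.16 ] [35 34 34]
123 [0.578 0.232 0.153] [37 37 35]
125 [0.578 0.24  0.142] [65 64 60]
127 [0.578 0.23  0.142] [146 148 137]
129 [0.579 0.23  0.136] [44 42 39]
[0.58063861 0.246938  ]
```

View pics/e.png

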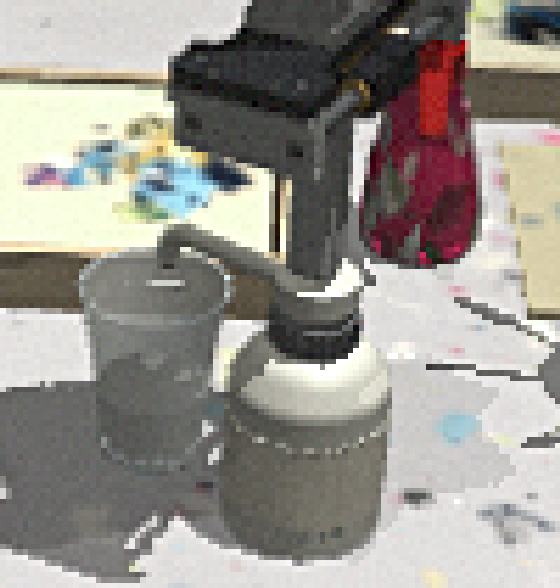

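The picture shows the head (330,285) pressed down onto the collar, with its top at z ≈ 0.142, i.e. the second stop, at 21 N. Bottle and cup are upright and unmoved. I'll hold, then release gently.

>>> move_arm([
  [-1, 0, 0, 0, 0, 0, 0],
  [-1, 0, 0, 0, 0, 0, 0],
  [-1, 0, 0, 0, 0, 0, 0],
  [-1, 0, 0, 0, 0, 0, 0],
  [-1, 0, 0, 0, 0, 0, 0],
  [-1, 0, 0, 0, 0, 0, 0],
])

```text
time_s: 5.55
ee_pos: [0.5812, 0.245, 0.1308]
eef_rot: [3.138, 0.003, 2.697]
force: [-6.7, -3.2, 23.4]
grip_width: 0.0004
grip_force: 11.9
```

>>> move_arm([
  [-1, 0, 0, -0.12, 0, 0, 0],
  [-1, 0, 0, -0.24, 0, 0, 0],
  [-1, 0, 0, -0.36, 0, 0, 0],
  [-1, 0, 0, -0.48, 0, 0, 0],
  [-1, 0, 0, -0.6, 0, 0, 0],
  [-1, 0, 0, -0.75, 0, 0, 0],
  [-1, 0, 0, -1.0, 0, 0, 0],
  [-1, 0, 0, -1.4, 0, 0, 0],
  [-1, 0, 0, -1.9, 0, 0, 0],
  [-1, 0, 0, -2.4, 0, 0, 0],
  [-1, 0, 0, -2.6, 0, 0, 0],
  [-1, 0, 0, -2.6, 0, 0, 0],
])

```text
time_s: 6.75
ee_pos: [0.5806, 0.2448, 0.259]
eef_rot: [3.14, 0.002, 2.697]
force: [0.0, 0.3, -1.3]
grip_width: -0.0
grip_force: 0.0
```

Run:
```python
from h import *
from scipy.optimize import least_squares
im,d=ctrl.camera("side");C=cloud("side",d);P=C.reshape(-1,3)
r=np.hypot(P[:,0]-.58,P[:,1]-.2445);B=P[(r<.06)&(P[:,2]>.02)&(P[:,2]<.09)&(P[:,0]>.545)]
print(least_squares(lambda c:np.hypot(B[:,0]-c[0],B[:,1]-c[1])-.04,[.58,.245],loss="soft_l1",f_scale=.002).x)
Q=P[(r<.02)&(P[:,2]>.12)&(P[:,2]<.2)];print("head z",np.percentile(Q[:,2],[50,90]))
for r in ctrl.tip_of("side","cup")[:1]: print(onz("side",r["point"],0))
cv2.imwrite("pics/f.png",cv2.resize(np.clip(im[75:180,235:335,::-1].astype(int)*2,0,255).astype(np.uint8),(560,588),interpolation=cv2.INTER_NEAREST))
```

```text
[0.58021761 0.24673539]
head z [0.15507548 0.16688778]
[0.51113176 0.31463473 0.        ]
```

View pics/f.png

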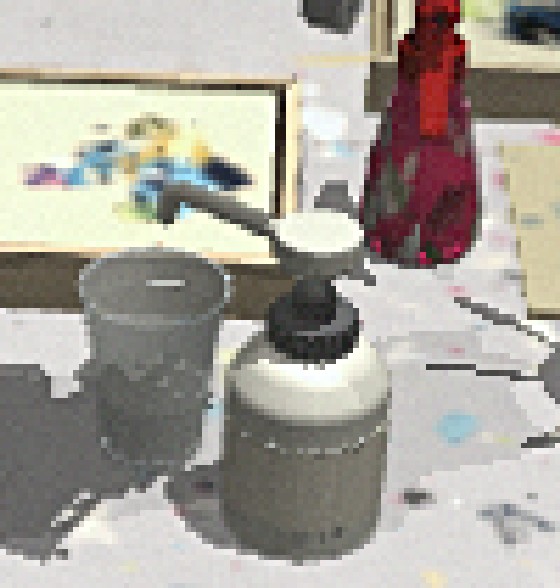

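The head is fully up again at (320,235), at z ≈ 0.166. Bottle and cup sit in the same pixels as during the press, and the hand is clear above.

```bash
python3 -c "
from station import ctrl
print(ctrl.hand_in())"
```

```text
the job is handed in; nothing more can be done
None
```

The broad pump got its full stroke: pressed to the second stop, held there about a second, and back fully up with the hand clear; bottle and cup stayed standing where they were, the slim pump was never approached, and the job is handed in.

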